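# Find the concealed catch and open the gouge case

## Task

Open the gouge case with the fingertips: feel lightly across the dark panel in front of its lid for the flush, recessed catch button, press it in so that the spring lifts the lid part way, then push the lid right back against its stops and leave it standing open. Do not pinch the lid, pick anything up or use force; leave the gouges inside, the ink tin and the lino block where they are.

Things in the scene. Friction and masses are not known exactly. Their poses are not given: they have to be found in the camera images.
- gouge_case: light plywood case with brass corners, fixed on the table: 210 mm deep (its x) by 360 wide (its y), 60 high when shut. Origin: centre of its underside; x points from its front (robot side) to the hinges, z up. The front of its top (x -105 to -37 mm) is a fixed deck, 60 mm high, round the catch panel; behind it the lid (x -35 to +105, 10 thick) covers the tool space between walls 50 mm high.
- panel_centre (a point): centre of the visible surface of the dark wooden catch panel, at x -71, y 0, z 58 mm of the case. The panel shows 48 mm (case x) by 180 mm (case y), flat, rigid, 2 mm lower than the deck. The catch button lies across its middle, centred at most 42 mm to either side of this point along the case's y; where differs from run to run and is not reported: feel for it.
- catch (a joint): press of the catch button, m: 0 at rest, stop 0.006 straight down. It is of the panel's wood, 34 mm (case x) by 46 mm (case y) in an opening of 36 x 48, its face 2.5 mm below the panel at rest: a shallow well to the touch; 8.5 mm below when fully in. Sprung: 2 N to start, 5 N fully in; it draws the bolt and frees the lid at 0.0045 and comes back when let go.
- lid (a joint): angle of the lid, rad: 0 shut (held by the bolt); at 1.80, leaning back past upright, it meets two rubber-padded spring stops on the case's back, which give a little. Once freed, a spring in the hinges lifts it within 2 s to about 0.9 to 1.0 and leaves it there; from there a light push of a few newtons moves it and it stays where it is left.
- lid_hinge (a point): middle of the lid's hinge pin, which runs along the case's y at x +106, z 54 mm of the case.
- lid_edge (a point): middle of the lid's free front edge, 141 mm from the hinge pin; moves with the lid. The edge faces the robot when shut; as the lid rises its underside, lined in grey, turns to the robot: the face to push. Below this point a small brass strike (22 mm wide along the case's y) stands 20 mm out of the underside; push beside it.
- gouge_a: lino gouge with a pear-shaped wooden handle, 96 x 30 x 27 mm, lying loose in the right part of the case on its floor (10 mm above the table). Origin: centre of its underside. Leave alone.
- gouge_b: a second such gouge, lying to the left of gouge_a in the case. Origin: centre of its underside. Leave alone.
- ink_tin: teal ink tin with a lid, 68 mm across, 50 mm high, standing on the table to the right of the case. Origin: centre of its underside. Leave alone.
- lino_block: brown mounted lino block, 95 x 65 x 21 mm, lying on the table to the left of the case. Origin: centre of its underside. Leave alone.

How it is judged (in metres and radians):
On the way, in this order (a step that is already met when the one before it is completed fails the run):
1. the catch button is pressed in far enough to free the lid (value of joint catch above 0.0043 m), for 0.02 s.
2. the lid is pushed right back (value of joint lid above 1.65 rad), for 0.2 s.
At the end, for the whole second after the job is handed in: the lid stands open past upright (over 1.65 rad, 95 degrees) and at rest, the catch button has sprung back (within 1 mm), and the gouges, the ink tin and the lino block are within 15 mm of where they were (value of joint lid above 1.65 rad and velocity of joint lid between -0.05 and 0.05 rad/s and value of joint catch below 0.001 m and distance of each of gouge_a, gouge_b, ink_tin, lino_block from where it was at the start of the episode below 0.015 m); the robot touches nothing.
It fails at once if a gouge was taken up or shifted more than 15 mm (distance of any of gouge_a, gouge_b from where it was at the start of the episode above 0.015 m).
It fails at once if the ink tin or the lino block was lifted or shifted more than 15 mm (distance of any of ink_tin, lino_block from where it was at the start of the episode above 0.015 m).
It fails at once if the lid was pinched: the fingers bore on both of its faces at once (contact force between the fingers and lid_c2 above 2 N and contact force between the fingers and lid_c3 above 2 N).
It fails at once if the fingers leaned heavily on the case or anything else (over 50 N) (contact force between the fingers and anything else above 50 N).
It also fails if it takes over 64 s, if anything falls off the work surface, if the arm or the gripper's body presses on something with over 40 N, if the wrist force passes 120 N, or if a joint passes its speed limit or range.

## Robot

A 6-joint arm with a two-finger parallel gripper is mounted at the origin on a cart in front of the work surface, level with it; the furniture and walls round the work are solid. World frame = base frame: x ahead of the robot, y to its left, z up, the work surface at z = 0. Lengths are in m, angles in degrees, forces in N, time in s.
With the tool pointing down it reaches from about 0.35 to 0.95 m from the base axis. Payload 17.4 kg.
Tool frame: the origin (TCP) lies at the very end of the fingers, on their centre line; the grasp point (between the pads) lies 19 mm behind it (grip_point_offset is the distance from the TCP to the grasp point, in m); z points along the fingers, y is the line along which they close (so a half turn about z gives the same grasp; the last joint's range is limited). The gripper opens to 93 mm and grips with 3 to 60 N. Pads are 15 mm wide; open, the fingers measure 128 mm over their backs; the gripper's body (75 mm by 188 mm) begins 65 mm behind the grasp point.
Start: joints at [65.386, 6.646, 82.598, -0, 90.757, -2.166], TCP at [0.258, 0.624, 0.219] pointing down, gripper open.
Joint ranges: [-162.19, 162.19], [-47.58, 125.68], [4.15, 143.07], [-65.23, 245.23], [0.69, 171.88], [-170.13, 170.13]. Speed limits (degrees/s): [108.29, 108.29, 127.2, 180, 180, 180].

## Interface

Orientations are given as a 3x3 rotation matrix whose columns are the frame's x, y, z axes.
In Python, from workcell import * gives the robot as it stands.
- The arm moves only by the tool play_rows, never from a script. Its argument "rows" is a list of rows, each an object with "translation": the shift along the tool's x, y, z in m, a list of three; "rotation": the turn, a rotation vector about the tool's x, y, z in rad, a list of three; "grip": the closure in counts, from 0 (fully open) to 255 (shut). A call has 1 to 12 rows; each row is the pose to reach, as a shift and turn from the pose commanded when the call began, along the tool's axes at that moment; what a row does not reach only later rows make up. A row lasts 1/10 s, in which the tool goes at most 50 mm and 8.59 degrees, less where a joint would pass 70% of its speed; a pose out of reach is approached as far as the arm can. A call with a gripper value outside its range is refused whole. The fingers move at their own pace and stop on an object; "newtons" is the grip in N (left out, the last holds). Time passes only in rows, so rows that repeat a pose let the fingers close. It gives the time, the measured TCP pose, the force and the opening at its end, in the units of the state.
- state(): the state, without advancing time (a new reading comes with each control period).
- get_image(name): name is "side" or "top"; returns the picture (480x640x3 uint8, red, green, blue); there is no depth.
- get_calibration(name): a dict with "K" (3x3 intrinsics, pixels), "rvec" (rotation vector, rad) and "tvec" (3), from world to camera coordinates, as OpenCV has them. Camera axes: x right, y down, z forward; pixel columns grow to the right and rows downward; lengths in m; the calibration is good to about 2 mm. A picture is of the moment at which its call begins. get_calibration takes no time and is no camera call.
- finish_job(): hands the job in, once; it reports no verdict.
Trained networks look in the newest picture that a camera, given by its name, has taken for a name from the list of things; names that differ only in an ending like _2 or _b are one class to them, and where a whole thing is asked for, a point or a joint stands for the part that bears it (a point fixed in the world has none). Each returns a list of dicts, best first, with "p" (0 to 1); they miss things now and then, are a little off and sometimes report something else, mostly with a low value. They report only what shows in the picture. A call takes as long as a camera call.
- search_frame(camera, target): "centre" ([column, row] in pixels, amid what is visible of it).
- mark_of(camera, target): "centre" ([column, row] in pixels: a listed point, or the origin of a listed thing).
The state is a dict: "time_s": time; "joint_pos": joint angles; "qd": joint speeds; "tau": joint torques, N m; "ee_pos": TCP position; "tcp_rot": TCP orientation; "ft_force": force on the tool from outside, world axes, zero at the start; "ft_torque": the same for the moment, N m; "finger_gap": finger opening in m.
Only numpy, scipy, OpenCV 4.12 (cv2) and the standard library are available. Lean on these libraries where they do the work, as an engineer would, in place of code of your own. Each camera call takes 0.05 s, during which the arm holds its last target. There are 200 camera calls.

## Working session

There is one attempt and no reset: what is moved stays moved. The work goes in short steps, Python scripts to look and compute and a tool call to move; the robot and the scene stay as the last step left them, time stands still between calls to the robot, and variables do not carry over. Pictures are saved under pics/ and viewed, on a budget of 10 in all, crops included, one or two more only if the job needs it, and the job is handed in when it is done.

Besides the shell and the picture viewer there is one more tool, called after "Request:" as name(argument=value, ...), one argument or row to a line, values as JSON. play_rows: Moves the arm, as the interface text tells. Its arguments: {"type":"object","properties":{"rows":{"type":"array"},"newtons":{"type":"number"}},"required":["rows"]}

```bash
mkdir -p pics; ls; cat > h.py <<'E'
from workcell import *
import numpy as np, cv2
def cal(n):
    c=get_calibration(n); return np.array(c["K"],float),cv2.Rodrigues(np.array(c["rvec"],float))[0],np.array(c["tvec"],float).ravel()
def onplane(n,px,z):
    K,R,t=cal(n); d=R.T@np.linalg.inv(K)@np.array([px[0],px[1],1.]); o=-R.T@t
    return o+d*(z-o[2])/d[2]
def proj(n,p):
    K,R,t=cal(n); q=K@(R@np.asarray(p,float)+t); return q[:2]/q[2]
def save(n,f):
    im=np.asarray(get_image(n)); cv2.imwrite("pics/"+f,im[:,:,::-1]); return im
E
python3 - <<'E'
from h import *
save("top","t0.png");save("side","s0.png")
for n in("top","side"):
  K,R,t=cal(n);print(n,-R.T@t)
  for k,z in(("panel_centre",.058),("lid_hinge",.054),("lid_edge",.055),("gouge_case",0),("ink_tin",0),("lino_block",0)):
    for r in mark_of(n,k)[:2]: print(n,k,np.round(r["centre"]),round(r["p"],2),onplane(n,r["centre"],z).round(4))
s=state();print({k:np.round(v,4) for k,v in s.items()})
E
```

```text
pics
top [0.48255247 0.10694576 1.17740435]
top panel_centre [339. 268.] 0.73 [0.5018 0.0578 0.058 ]
top lid_hinge [354. 205.] 0.58 [0.6637 0.0181 0.054 ]
top lid_edge [339. 257.] 0.85 [0.5295 0.0578 0.055 ]
top lid_edge [439. 263.] 0.57 [ 0.5138 -0.1959  0.055 ]
top gouge_case [343. 246.] 0.93 [0.5621 0.044  0.    ]
top ink_tin [439. 265.] 0.55 [ 0.51   -0.2112  0.    ]
top lino_block [246. 238.] 0.69 [0.584  0.3059 0.    ]
side [0.71611101 0.78227685 1.35823428]
side panel_centre [347. 216.] 0.96 [0.4851 0.0706 0.058 ]
side panel_centre [317. 225.] 0.73 [0.5624 0.0786 0.058 ]
side lid_hinge [273. 215.] 0.91 [0.6619 0.0246 0.054 ]
side lid_edge [331. 215.] 0.58 [0.5216 0.0566 0.055 ]
side lid_edge [312. 139.] 0.57 [ 0.5168 -0.181   0.055 ]
side gouge_case [319. 228.] 0.95 [0.5534 0.0549 0.    ]
side gouge_case [273. 217.] 0.18 [ 0.6617 -0.0033  0.    ]
side ink_tin [315. 141.] 0.56 [ 0.5037 -0.2132 -0.    ]
side lino_block [328. 317.] 0.95 [0.5866 0.2938 0.    ]
{'time_s': np.float64(0.7), 'joint_pos': array([65.3859,  6.648 , 82.596 , -0.    , 90.757 , -2.1657]), 'qd': array([-0.0412, -0.0566, -0.0262,  0.0646, -0.0776,  0.0208]), 'tau': array([ 6.40000e-03, -7.20859e+01, -6.22674e+01,  7.83000e-02,
        1.87000e-02,  0.00000e+00]), 'ee_pos': array([0.2578, 0.6239, 0.2186]), 'tcp_rot': array([[-0.9242,  0.3819, -0.    ],
       [ 0.3819,  0.9242, -0.    ],
       [-0.    , -0.    , -1.    ]]), 'ft_force': array([-0.1972,  0.029 ,  0.5834]), 'ft_torque': array([ 0.0485, -0.016 , -0.0303]), 'finger_gap': np.float64(0.0925)}
```

```bash
python3 - <<'E'
import cv2
a=cv2.imread("pics/t0.png")[150:330,200:480];cv2.imwrite("pics/t0c.png",cv2.resize(a,None,fx=2.8,fy=2.8,interpolation=cv2.INTER_CUBIC))
a=cv2.imread("pics/s0.png")[110:350,200:450];cv2.imwrite("pics/s0c.png",cv2.resize(a,None,fx=2.5,fy=2.5,interpolation=cv2.INTER_CUBIC))
E
```

```text
(no output)
```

View pics/t0c.png

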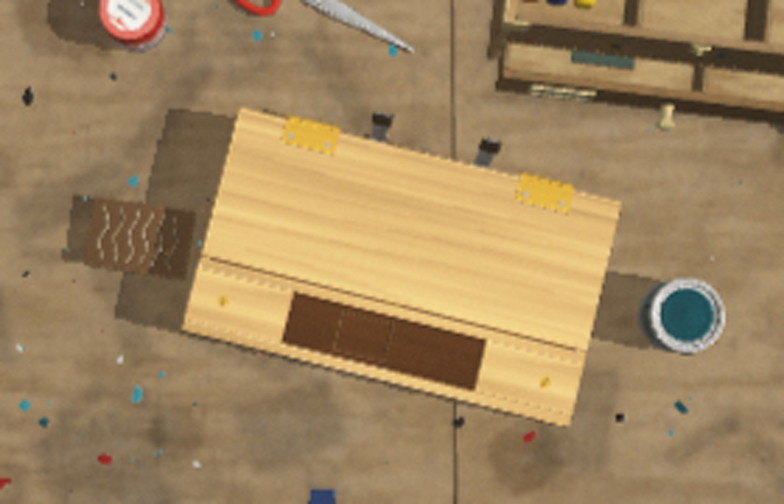

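View pics/s0c.png

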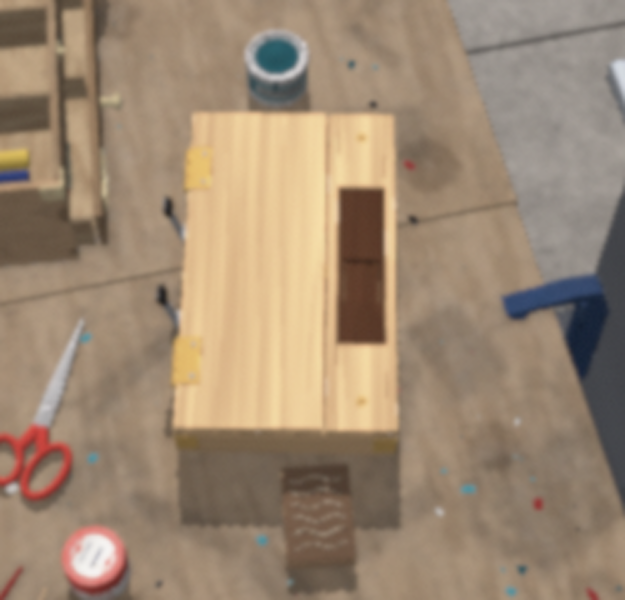

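The top view shows the shut case: deck corners at crop (183,330), (570,425), (240,108) and (620,202), and the panel at about (283–485, 293–390). There is a faint button outline at columns 337–390, slightly left of the panel's middle. Next I fit the case pose and check that outline by feel.

```bash
cat >> h.py <<'E'
def fit():
    C=np.array([[-105,180],[-105,-180],[105,180],[105,-180]])/1e3
    P=[]
    for n,px in (("top",np.array([[183,330],[570,425],[240,108],[620,202]])/2.8+[200,150]),("side",np.array([[399,430],[395,114],[175,430],[193,113]])/2.5+[200,110])):
        P.append(np.array([onplane(n,p,.06)[:2] for p in px]))
    return C,P
def pose(P,C):
    c0,p0=C.mean(0),P.mean(0); H=(C-c0).T@(P-p0); th=np.arctan2(H[0,1]-H[1,0],H[0,0]+H[1,1])
    R=np.array([[np.cos(th),-np.sin(th)],[np.sin(th),np.cos(th)]]); t=p0-R@c0
    return th,t,np.linalg.norm(P-(C@R.T+t),axis=1)
E
python3 - <<'E'
from h import *
C,Ps=fit()
for P in Ps+[(Ps[0]+Ps[1])/2]:
    th,t,e=pose(P,C); print(np.degrees(th),t,e.round(4))
R=np.array([[np.cos(th),-np.sin(th)],[np.sin(th),np.cos(th)]])
print("panel",R@[-.071,0]+t,"hinge",R@[.106,0]+t)
for nm,px in (("bl",[337,333]),("br",[390,340]),("mid",[364,337]),("pL",[288,318]),("pR",[480,365])):
    p=onplane("top",np.array(px)/2.8+[200,150],.058)[:2]; print(nm,(R.T@(p-t)).round(4))
for nm,px in (("s_edge",[362,261]),("sT",[362,187]),("sB",[362,343])):
    p=onplane("side",np.array(px)/2.5+[200,110],.058)[:2]; print(nm,(R.T@(p-t)).round(4))
E
```

```text
-13.880519465704428 [0.56015314 0.04585502] [0.001  0.0011 0.001  0.002 ]
-13.68497675722141 [0.55858395 0.05113284] [0.002  0.0011 0.0012 0.0007]
-13.78251415557025 [0.55936855 0.04849393] [0.0015 0.     0.0002 0.0013]
panel [0.49041285 0.06540876] hinge [0.66231649 0.0232408 ]
bl [-0.0723  0.0413]
br [-0.0671 -0.0068]
mid [-0.07    0.0167]
pL [-0.0697  0.0876]
pR [-0.0697 -0.0911]
s_edge [-0.072  -0.0019]
sT [-0.0724 -0.0887]
sB [-0.0716  0.0892]
```

```bash
cat >> h.py <<'E'
from scipy.spatial.transform import Rotation as Ro
TH,T0=-np.radians(13.78),np.array([.5594,.0485])
RC=np.array([[np.cos(TH),-np.sin(TH),0],[np.sin(TH),np.cos(TH),0],[0,0,1]])
def where():
    s=state(); p=np.array(s["ee_pos"])-[*T0,0]; return (RC.T@p).round(4),(RC.T@np.array(s["ft_force"])).round(2),s["time_s"]
def goto(c):
    s=state(); R=np.array(s["tcp_rot"]); Rt=RC@np.diag([-1,1,-1.])
    d=R.T@(RC@np.array(c)+[*T0,0]-np.array(s["ee_pos"])); return d.round(4),Ro.from_matrix(R.T@Rt).as_rotvec().round(4)
E
python3 -c "
from h import *
print(where(),goto([-.071,-.045,.09]))"
```

```text
(array([-0.43  ,  0.487 ,  0.2186]), array([-0.2 , -0.02,  0.58]), 0.7) (array([-0.4351, -0.4718,  0.1287]), array([-0.    , -0.    , -0.1513]))
```

Request:
play_rows(
  rows=[
    {"translation": [-0.1, -0.11, 0], "rotation": [0, 0, -0.1], "grip": 255},
    {"translation": [-0.435, -0.472, 0], "rotation": [0, 0, -0.151], "grip": 255},
    {"translation": [-0.435, -0.472, 0], "rotation": [0, 0, -0.151], "grip": 255},
    {"translation": [-0.435, -0.472, 0], "rotation": [0, 0, -0.151], "grip": 255},
    {"translation": [-0.435, -0.472, 0], "rotation": [0, 0, -0.151], "grip": 255},
    {"translation": [-0.435, -0.472, 0], "rotation": [0, 0, -0.151], "grip": 255},
    {"translation": [-0.435, -0.472, 0], "rotation": [0, 0, -0.151], "grip": 255},
    {"translation": [-0.435, -0.472, 0], "rotation": [0, 0, -0.151], "grip": 255},
    {"translation": [-0.435, -0.472, 0], "rotation": [0, 0, -0.151], "grip": 255},
    {"translation": [-0.435, -0.472, 0], "rotation": [0, 0, -0.151], "grip": 255},
    {"translation": [-0.435, -0.472, 0], "rotation": [0, 0, -0.151], "grip": 255},
    {"translation": [-0.435, -0.472, 0], "rotation": [0, 0, -0.151], "grip": 255},
  ],
  newtons=10,
)

```text
time_s: 1.9
ee_pos: [0.4653, 0.0587, 0.2191]
tcp_rot: [[-0.971, 0.239, 0.001], [0.239, 0.971, 0.0], [-0.001, 0.0, -1.0]]
ft_force: [0.3, 0.9, -0.2]
finger_gap: 0.0027
```

```bash
python3 -c "
from h import *
print(where(),goto([-.071,-.045,.09]),state()['finger_gap'])"
```

```text
(array([-0.0938, -0.0125,  0.2191]), array([ 0.08,  0.9 , -0.17]), 1.9) (array([-0.0227, -0.0325,  0.1291]), array([ 0.0004,  0.0011, -0.0004])) 0.002725399242842251
```

Request:
play_rows(
  rows=[
    {"translation": [-0.023, -0.033, 0], "rotation": [0, 0, 0], "grip": 255},
    {"translation": [-0.023, -0.033, 0.05], "rotation": [0, 0, 0], "grip": 255},
    {"translation": [-0.023, -0.033, 0.1], "rotation": [0, 0, 0], "grip": 255},
    {"translation": [-0.023, -0.033, 0.14], "rotation": [0, 0, 0], "grip": 255},
    {"translation": [-0.023, -0.033, 0.14], "rotation": [0, 0, 0], "grip": 255},
    {"translation": [-0.023, -0.033, 0.14], "rotation": [0, 0, 0], "grip": 255},
  ],
)

```text
time_s: 2.5
ee_pos: [0.4798, 0.0233, 0.0799]
tcp_rot: [[-0.971, 0.238, 0.0], [0.238, 0.971, -0.0], [-0.0, -0.0, -1.0]]
ft_force: [-0.4, -0.2, 0.8]
finger_gap: 0.0005
```

```bash
python3 -c "
from h import *
save('top','t1.png');save('side','s1.png')
print(where(),goto([-.071,-.045,.064]),state()['finger_gap'])
cv2.imwrite('pics/s1c.png',cv2.resize(cv2.imread('pics/s1.png')[110:350,200:450],None,fx=2.5,fy=2.5))"
```

```text
(array([-0.0704, -0.0431,  0.0815]), array([-0.07,  0.4 ,  0.1 ]), 2.6) (array([ 0.0007, -0.0019,  0.0175]), array([ 0.0007,  0.0032, -0.0001])) 0.0006459931202468065
```

View pics/s1c.png

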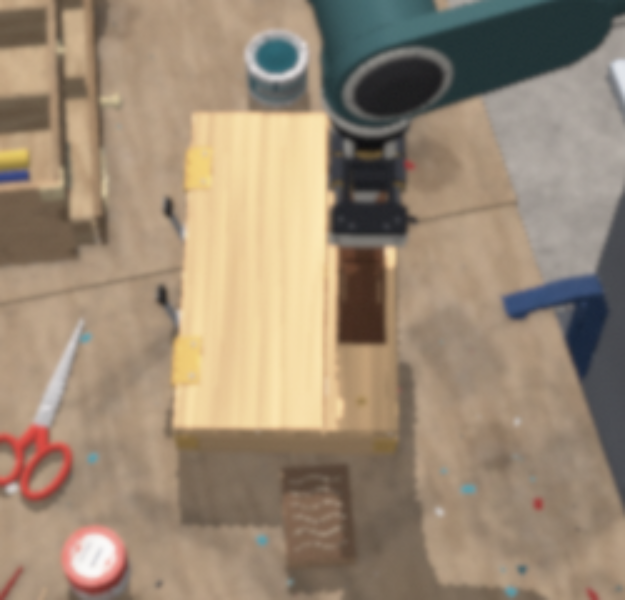

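The gripper hangs over the right half of the panel, square to the case, and the fingers are shut. Now a light touch on the panel at y −45 mm.

Request:
play_rows(
  rows=[
    {"translation": [0, 0, 0.01], "rotation": [0, 0, 0], "grip": 255},
    {"translation": [0, 0, 0.018], "rotation": [0, 0, 0], "grip": 255},
    {"translation": [0, 0, 0.02], "rotation": [0, 0, 0], "grip": 255},
    {"translation": [0, 0, 0.02], "rotation": [0, 0, 0], "grip": 255},
    {"translation": [0, 0, 0.02], "rotation": [0, 0, 0], "grip": 255},
  ],
)

```text
time_s: 3.1
ee_pos: [0.4795, 0.0233, 0.0586]
tcp_rot: [[-0.971, 0.238, -0.0], [0.238, 0.971, 0.0], [0.0, -0.0, -1.0]]
ft_force: [-0.6, -0.1, -0.2]
finger_gap: 0.0009
```

Request:
play_rows(
  rows=[
    {"translation": [0, 0, 0.001], "rotation": [0, 0, 0], "grip": 255},
    {"translation": [0, 0, 0.002], "rotation": [0, 0, 0], "grip": 255},
    {"translation": [0, 0, 0.002], "rotation": [0, 0, 0], "grip": 255},
  ],
)

```text
time_s: 3.4
ee_pos: [0.4797, 0.0233, 0.0582]
tcp_rot: [[-0.971, 0.238, 0.0], [0.238, 0.971, -0.0], [-0.0, 0.0, -1.0]]
ft_force: [-9.9, -0.9, 18.8]
finger_gap: 0.0008
```

Request:
play_rows(
  rows=[
    {"translation": [0, 0, 0.001], "rotation": [0, 0, 0], "grip": 255},
    {"translation": [0, 0, 0.001], "rotation": [0, 0, 0], "grip": 255},
    {"translation": [0, 0, 0.001], "rotation": [0, 0, 0], "grip": 255},
  ],
)

```text
time_s: 3.7
ee_pos: [0.4798, 0.0233, 0.0581]
tcp_rot: [[-0.971, 0.238, 0.001], [0.238, 0.971, -0.0], [-0.001, 0.0, -1.0]]
ft_force: [-16.1, 0.3, 31.3]
finger_gap: 0.0004
```

Panel contact is at z = 58 mm, as expected, with about 12 N per commanded mm. I back off and move to the suspected well at y = +19 mm.

Request:
play_rows(
  rows=[
    {"translation": [0, 0, -0.012], "rotation": [0, 0, 0], "grip": 255},
    {"translation": [0.001, 0.03, -0.012], "rotation": [0, 0, 0], "grip": 255},
    {"translation": [0.001, 0.062, -0.012], "rotation": [0, 0, 0], "grip": 255},
    {"translation": [0.001, 0.062, -0.008], "rotation": [0, 0, 0], "grip": 255},
    {"translation": [0.001, 0.062, -0.006], "rotation": [0, 0, 0], "grip": 255},
    {"translation": [0.001, 0.062, -0.005], "rotation": [0, 0, 0], "grip": 255},
    {"translation": [0.001, 0.062, -0.005], "rotation": [0, 0, 0], "grip": 255},
  ],
)

```text
time_s: 4.4
ee_pos: [0.4932, 0.0831, 0.0605]
tcp_rot: [[-0.971, 0.239, -0.0], [0.239, 0.971, -0.0], [0.0, -0.0, -1.0]]
ft_force: [0.1, 0.2, 0.2]
finger_gap: 0.0005
```

```bash
python3 -c "
from h import *
print(where(),goto([-.071,.019,.057]))"
```

```text
(array([-0.0725,  0.0178,  0.0605]), array([0.08, 0.18, 0.16]), 4.4) (array([-0.0015,  0.0012,  0.0035]), array([-0.0002, -0.0003, -0.001 ]))
```

Request:
play_rows(
  rows=[
    {"translation": [-0.001, 0.001, 0.0015], "rotation": [0, 0, 0], "grip": 255},
    {"translation": [-0.001, 0.001, 0.003], "rotation": [0, 0, 0], "grip": 255},
    {"translation": [-0.001, 0.001, 0.004], "rotation": [0, 0, 0], "grip": 255},
    {"translation": [-0.001, 0.001, 0.004], "rotation": [0, 0, 0], "grip": 255},
  ],
)

```text
time_s: 4.8
ee_pos: [0.4945, 0.0843, 0.0565]
tcp_rot: [[-0.971, 0.239, -0.0], [0.239, 0.971, -0.0], [0.0, -0.0, -1.0]]
ft_force: [-0.2, -0.9, 0.8]
finger_gap: 0.0005
```

At 56.5 mm, below the panel surface, there is no force, so the tip is in the well. Pressing now.

Request:
play_rows(
  rows=[
    {"translation": [0, 0, 0.0015], "rotation": [0, 0, 0], "grip": 255},
    {"translation": [0, 0, 0.003], "rotation": [0, 0, 0], "grip": 255},
    {"translation": [0, 0, 0.0045], "rotation": [0, 0, 0], "grip": 255},
    {"translation": [0, 0, 0.006], "rotation": [0, 0, 0], "grip": 255},
    {"translation": [0, 0, 0.0066], "rotation": [0, 0, 0], "grip": 255},
    {"translation": [0, 0, 0.0066], "rotation": [0, 0, 0], "grip": 255},
    {"translation": [0, 0, 0.0066], "rotation": [0, 0, 0], "grip": 255},
    {"translation": [0, 0, 0.0066], "rotation": [0, 0, 0], "grip": 255},
  ],
)

```text
time_s: 5.6
ee_pos: [0.4947, 0.0844, 0.0502]
tcp_rot: [[-0.971, 0.238, 0.0], [0.238, 0.971, -0.0], [-0.0, 0.0, -1.0]]
ft_force: [-1.3, -1.5, 5.1]
finger_gap: 0.0004
```

```bash
python3 -c "
from h import *
print(where())
for n in ('top','side'):
  im=cv2.imread('pics/%s1.png'%n[0]);b=save(n,n[0]+'2.png')
  print(n,[(np.round(r['centre']),round(r['p'],2)) for r in mark_of(n,'lid_edge')])
cv2.imwrite('pics/s2c.png',cv2.resize(cv2.imread('pics/s2.png')[110:350,200:450],None,fx=2.5,fy=2.5))"
```

```text
(array([-0.0714,  0.0195,  0.0502]), array([-0.93, -1.76,  5.13]), 5.6)
top [(array([342., 248.]), 0.94)]
side [(array([324., 203.]), 0.64)]
```

View pics/s2c.png

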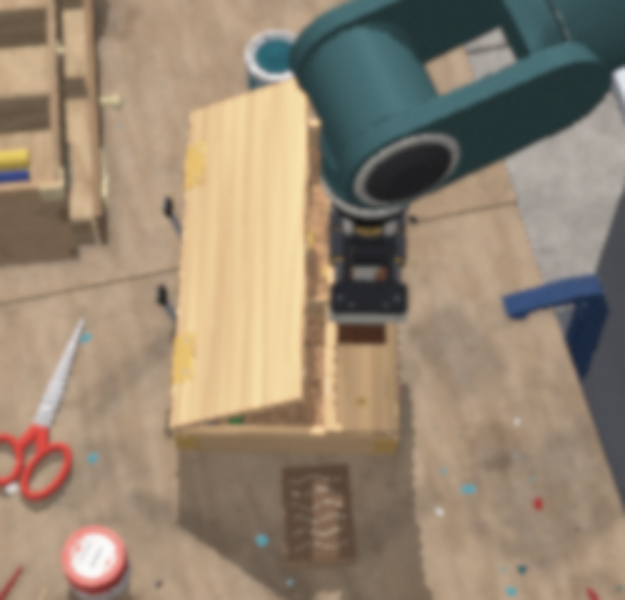

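The button is fully in (z 50.2 mm, 5 N) and the lid is rising. I retreat straight up, sidestep to y = +50 mm to clear the strike, and wait for the lid to settle.

Request:
play_rows(
  rows=[
    {"translation": [0, 0, -0.01], "rotation": [0, 0, 0], "grip": 255},
    {"translation": [0, 0, -0.04], "rotation": [0, 0, 0], "grip": 255},
    {"translation": [0, 0, -0.09], "rotation": [0, 0, 0], "grip": 255},
    {"translation": [0, 0.03, -0.09], "rotation": [0, 0, 0], "grip": 255},
    {"translation": [0, 0.03, -0.09], "rotation": [0, 0, 0], "grip": 255},
    {"translation": [0, 0.03, -0.09], "rotation": [0, 0, 0], "grip": 255},
    {"translation": [0, 0.03, -0.09], "rotation": [0, 0, 0], "grip": 255},
    {"translation": [0, 0.03, -0.09], "rotation": [0, 0, 0], "grip": 255},
    {"translation": [0, 0.03, -0.09], "rotation": [0, 0, 0], "grip": 255},
    {"translation": [0, 0.03, -0.09], "rotation": [0, 0, 0], "grip": 255},
    {"translation": [0, 0.03, -0.09], "rotation": [0, 0, 0], "grip": 255},
    {"translation": [0, 0.03, -0.09], "rotation": [0, 0, 0], "grip": 255},
  ],
)

```text
time_s: 7.0
ee_pos: [0.5017, 0.1136, 0.1401]
tcp_rot: [[-0.971, 0.239, -0.0], [0.239, 0.971, 0.0], [0.0, 0.0, -1.0]]
ft_force: [-0.4, 0.1, 0.1]
finger_gap: 0.0006
```

```bash
cat >> h.py <<'E'
def lidpx(n,a,y=0): 
    c=[.106-.141*np.cos(a),y,.054+.141*np.sin(a)]; return proj(n,RC@np.array(c)+[*T0,0])
def angles(tag):
    for n in ('top','side'):
        save(n,n[0]+tag+'.png')
        for r in mark_of(n,'lid_edge')[:2]:
            A=np.linspace(0,2,201); e=[np.linalg.norm(lidpx(n,a)-r['centre']) for a in A]; i=np.argmin(e)
            print(n,np.round(r['centre']),round(r['p'],2),"lid",A[i].round(2),"err px",round(e[i],1))
    cv2.imwrite('pics/%sc.png'%('s'+tag),cv2.resize(cv2.imread('pics/s%s.png'%tag)[110:350,200:450],None,fx=2.5,fy=2.5))
E
python3 -c "
from h import *
angles('3');print(where())"
```

```text
top [348. 232.] 0.74 lid 0.95 err px 0.0
side [308. 193.] 0.88 lid 0.89 err px 1.1
(array([-0.0715,  0.0495,  0.1401]), array([0.81, 0.03, 0.02]), 7.2)
```

View pics/s3c.png

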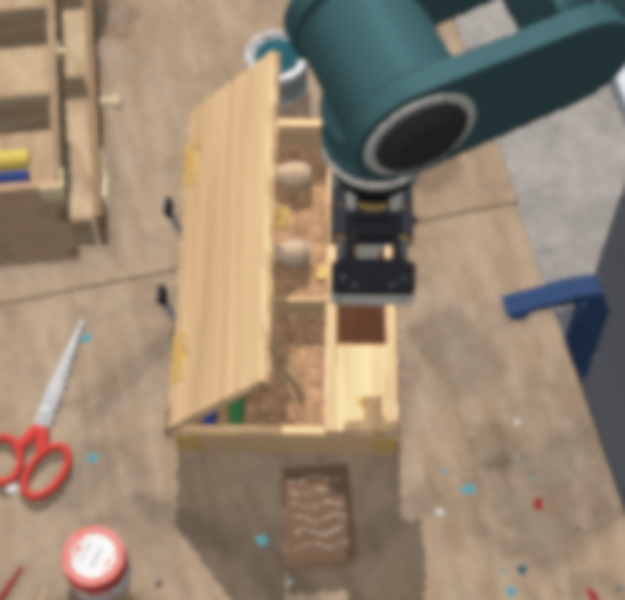

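The lid stands at about 0.93 rad, and the finger is clear on the robot side, away from the strike. Now I push forward along case +x (tool −x).

Request:
play_rows(
  rows=[
    {"translation": [-0.03, 0, -0.004], "rotation": [0, 0, 0], "grip": 255},
    {"translation": [-0.06, 0, -0.006], "rotation": [0, 0, 0], "grip": 255},
    {"translation": [-0.076, 0, -0.006], "rotation": [0, 0, 0], "grip": 255},
    {"translation": [-0.084, 0, -0.006], "rotation": [0, 0, 0], "grip": 255},
    {"translation": [-0.092, 0, -0.006], "rotation": [0, 0, 0], "grip": 255},
    {"translation": [-0.1, 0, -0.006], "rotation": [0, 0, 0], "grip": 255},
    {"translation": [-0.108, 0, -0.006], "rotation": [0, 0, 0], "grip": 255},
    {"translation": [-0.116, 0, -0.006], "rotation": [0, 0, 0], "grip": 255},
    {"translation": [-0.124, 0, -0.006], "rotation": [0, 0, 0], "grip": 255},
  ],
)

```text
time_s: 8.1
ee_pos: [0.6226, 0.0839, 0.1461]
tcp_rot: [[-0.971, 0.238, 0.0], [0.238, 0.971, -0.0], [-0.0, -0.0, -1.0]]
ft_force: [-1.7, -0.7, 0.8]
finger_gap: 0.001
```

```bash
python3 -c "
from h import *
angles('4');print(where())"
```

```text
top [347. 244.] 0.49 lid 0.71 err px 2.6
side [287. 188.] 0.94 lid 1.26 err px 2.1
(array([0.0525, 0.0494, 0.1458]), array([-0.96, -0.07,  0.8 ]), 8.3)
```

Request:
play_rows(
  rows=[
    {"translation": [-0.008, 0, 0], "rotation": [0, 0, 0], "grip": 255},
    {"translation": [-0.016, 0, 0], "rotation": [0, 0, 0], "grip": 255},
    {"translation": [-0.024, 0, 0], "rotation": [0, 0, 0], "grip": 255},
    {"translation": [-0.03, 0, 0], "rotation": [0, 0, 0], "grip": 255},
    {"translation": [-0.036, 0, 0], "rotation": [0, 0, 0], "grip": 255},
    {"translation": [-0.042, 0, 0], "rotation": [0, 0, 0], "grip": 255},
    {"translation": [-0.047, 0, 0], "rotation": [0, 0, 0], "grip": 255},
    {"translation": [-0.052, 0, 0], "rotation": [0, 0, 0], "grip": 255},
    {"translation": [-0.056, 0, 0], "rotation": [0, 0, 0], "grip": 255},
    {"translation": [-0.06, 0, 0], "rotation": [0, 0, 0], "grip": 255},
    {"translation": [-0.06, 0, 0], "rotation": [0, 0, 0], "grip": 255},
  ],
)

```text
time_s: 9.4
ee_pos: [0.6808, 0.0696, 0.146]
tcp_rot: [[-0.971, 0.239, 0.0], [0.239, 0.971, -0.0], [-0.0, -0.0, -1.0]]
ft_force: [-0.8, -0.2, 1.6]
finger_gap: 0.0003
```

```bash
python3 -c "
from h import *
angles('5');print(where())"
```

```text
top [359. 180.] 0.61 lid 1.83 err px 1.1
(array([0.1124, 0.0495, 0.1461]), array([ 0.18,  0.44, -0.36]), 9.6)
```

View pics/s5c.png

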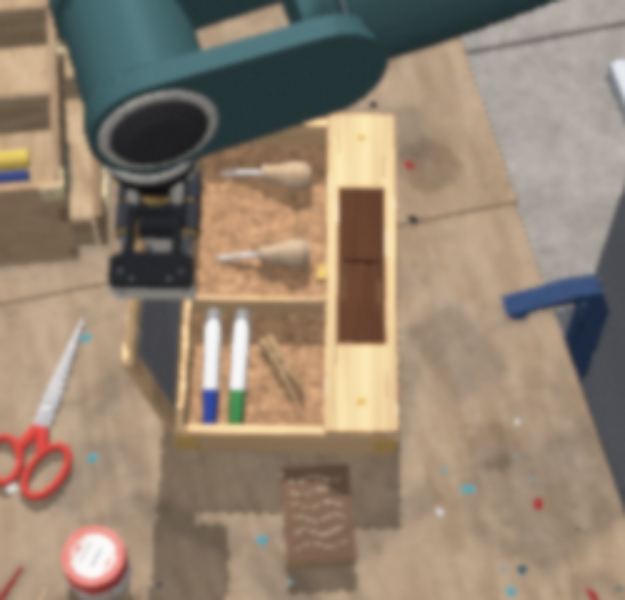

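The lid is past upright at about 1.8 rad. I nudge a few mm more, checking for the stop's force, then withdraw.

Request:
play_rows(
  rows=[
    {"translation": [-0.001, 0, 0], "rotation": [0, 0, 0], "grip": 255},
    {"translation": [-0.002, 0, 0], "rotation": [0, 0, 0], "grip": 255},
    {"translation": [-0.003, 0, 0], "rotation": [0, 0, 0], "grip": 255},
    {"translation": [-0.003, 0, 0], "rotation": [0, 0, 0], "grip": 255},
  ],
)

```text
time_s: 10.0
ee_pos: [0.6834, 0.069, 0.146]
tcp_rot: [[-0.971, 0.239, 0.0], [0.239, 0.971, -0.0], [-0.0, -0.0, -1.0]]
ft_force: [-0.3, -0.5, -0.1]
finger_gap: 0.0003
```

Request:
play_rows(
  rows=[
    {"translation": [0.005, 0, 0], "rotation": [0, 0, 0], "grip": 255},
    {"translation": [0.03, 0, 0], "rotation": [0, 0, 0], "grip": 255},
    {"translation": [0.07, 0, -0.01], "rotation": [0, 0, 0], "grip": 255},
    {"translation": [0.12, 0, -0.05], "rotation": [0, 0, 0], "grip": 255},
    {"translation": [0.17, 0, -0.1], "rotation": [0, 0, 0], "grip": 255},
    {"translation": [0.21, 0, -0.12], "rotation": [0, 0, 0], "grip": 255},
    {"translation": [0.25, 0, -0.12], "rotation": [0, 0, 0], "grip": 255},
    {"translation": [0.25, 0, -0.12], "rotation": [0, 0, 0], "grip": 255},
    {"translation": [0.25, 0, -0.12], "rotation": [0, 0, 0], "grip": 255},
    {"translation": [0.25, 0, -0.12], "rotation": [0, 0, 0], "grip": 255},
  ],
)

```text
time_s: 11.0
ee_pos: [0.4407, 0.1286, 0.266]
tcp_rot: [[-0.971, 0.238, 0.001], [0.238, 0.971, 0.0], [-0.001, 0.0, -1.0]]
ft_force: [0.5, 0.3, -0.3]
finger_gap: 0.0002
```

```bash
python3 -c "
from h import *
angles('6');print(where())
for n in ('top','side'):
  for k in ('ink_tin','lino_block','gouge_a'): print(n,k,[(onplane(n,r['centre'],.01 if k=='gouge_a' else 0)[:2].round(3),round(r['p'],2)) for r in mark_of(n,k)[:2]])
"
```

```text
top [361. 178.] 0.83 lid 1.87 err px 0.0
side [258. 184.] 0.66 lid 1.75 err px 0.6
side [311. 143.] 0.56 lid 1.09 err px 47.5
(array([-0.1339,  0.0494,  0.2652]), array([ 0.18,  0.2 , -1.14]), 11.2)
top ink_tin [(array([ 0.513, -0.213]), 0.74), (array([ 0.742, -0.004]), 0.49)]
top lino_block [(array([0.597, 0.298]), 0.55)]
top gouge_a [(array([ 0.553, -0.078]), 0.74), (array([0.58 , 0.006]), 0.66)]
side ink_tin [(array([ 0.52 , -0.215]), 0.94)]
side lino_block [(array([0.59 , 0.294]), 0.86)]
side gouge_a [(array([ 0.514, -0.203]), 0.74), (array([0.58 , 0.011]), 0.49)]
```

View pics/s6c.png

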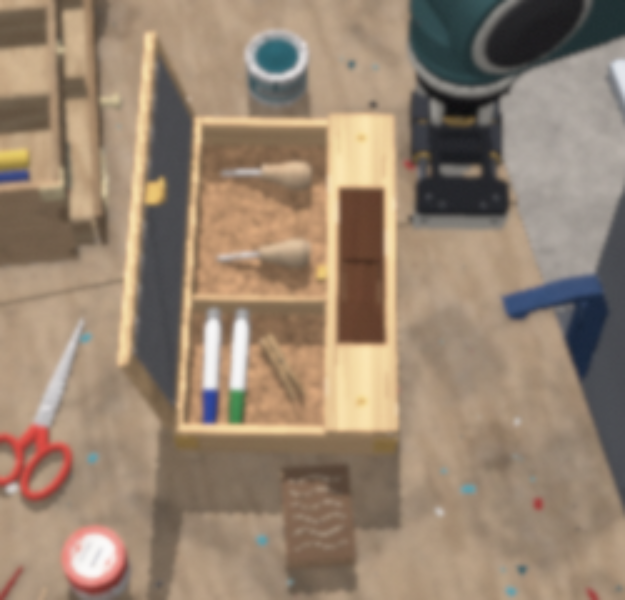

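The lid stands open at about 1.8 rad (top 1.87, side 1.75), the gouges, tin and block look unmoved, and the robot is clear.

```bash
python3 -c "
from h import *
print(finish_job())"
```

```text
the job is handed in; nothing more can be done
None
```

The gouge case is open: the lid stands past upright at about 1.8 rad, and the job is handed in. I felt the panel surface at 58 mm and found the button's well at case y ≈ +19 mm. I then pressed the button to 5.3 mm with about 5 N and pushed the lid back with the closed fingertips, beside the strike.

- **Lid:** in the last pictures the two cameras put it at 1.87 rad (top) and 1.75 rad (side), both above the required 1.65. The last 3 mm nudge met no force, so I did not feel the stop itself. I did not measure its speed.
- **Catch button:** in the picture the panel looks as it did at the start; its spring-back was not measured.
- **Other things:** in the side pictures the tin and block look to be where they started. The networks' readings of them before and after differ by up to 16 mm, which I take as detection error. The gouges looked undisturbed once they were in view, but I had no starting position to compare them with.
- **Forces:** the first touch on the panel reached about 36 N (31 N downward, 16 N sideways), below the 50 N limit but firmer than I meant. After that, readings stayed at about 5 N or less.
- **Robot:** it ended clear of everything at about 11 s.

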